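# Unstack the fit-up parts onto their outline plates

## Robot

A 6-joint arm with a two-finger parallel gripper is mounted at the origin on a cart in front of the work surface, level with it; the furniture and walls round the work are solid. World frame = base frame: x ahead of the robot, y to its left, z up, the work surface at z = 0. Lengths are in mm, angles in rad, forces in N, time in s.
With the tool pointing down it reaches from about 300 to 850 mm from the base axis. Payload 5.4 kg.
Tool frame: the origin (TCP) lies at the centre of the arm's flange, where the gripper is bolted on; the fingertips stand 173 mm ahead of it and the grasp point (between the pads) lies grip_point_offset ahead of it (grip_point_offset is the distance from the TCP to the grasp point, in mm); z points along the fingers, y is the line along which they close (so a half turn about z gives the same grasp; the last joint's range is limited). The gripper opens to 85 mm and grips with 20 to 120 N. Pads are 22 mm wide; open, the fingers measure 114 mm over their backs; the gripper's body (76 mm by 85 mm) begins 54 mm behind the grasp point. The pads swing forward as they close: fully open they stand 13 mm farther back than shut.
Start: joints at [-1.391, 0.158, 1.597, -0, 1.386, -0.21], TCP at [218.478, -531.86, 404.699] pointing down, gripper open.
Joint ranges: [-2.91, 2.91], [-0.94, 2.29], [0.18, 2.7], [-1.29, 4.43], [0.17, 2.64], [-3, 3]. Speed limits (rad/s): [2.57, 2.57, 3.14, 3.14, 3.14, 3.14].

## Interface

Orientations are given as a unit quaternion [x, y, z, w].
In Python, from bench import movep, move_l, set_joints, let_go, close, pause, ik, camera, IKError, sign_off, find_in, tip_of, read_time_s, read_joints, read_joint_vel, read_effort, read_tool_pos, read_ee_rot, read_contact_force, read_torque, read_grip_width, read_grasp_force, grip_point_offset gives the robot as it stands. The module is installed in compiled form; this text tells all that it offers. Calls block until the motion is done:
- movep(position, orientation): joint-space move of the TCP to a pose.
- move_l(position, attitude=None, v=150): straight line of the TCP; attitude=None keeps the orientation; v is the mean speed in mm/s.
- set_joints(angles): joint-space move.
- let_go() and close(force=None): open the fingers fully, or close them until they stop; force is the grip in N (None keeps the last).
- pause(seconds).
- ik(position, orientation): joint angles nearest the present ones, or None.
- camera(name): name is "scene" or "top"; returns a dict with "image" (384x512x3 uint8, blue, green, red), "range_z" (384x512 float32, mm along the optical axis (not along the pixel's ray), 0 where there is no reading), "fx", "fy", "cx", "cy" (pixels), "D" ([k1, k2, p1, p2, k3] as OpenCV has them; the pictures are not rectified), "R" (3x3) and "t" (3): a world point X has camera coordinates R X + t. Camera axes: x right, y down, z forward; pixel columns grow to the right and rows downward; lengths in mm; the calibration is good to about 2 mm. A picture is of the moment at which its call begins.
A pose or a line that the arm cannot do raises IKError and nothing moves.
- sign_off(): hands the job in; it is judged then, once.
Trained networks look in a picture, given as the dict that the camera call returned (one of the last four; its "shot" number tells which), for a name from the list of things; names that differ only in an ending like _2 or _b are one class to them, and where a whole thing is asked for, a point or a joint stands for the part that bears it (a point fixed in the world has none). Each returns a list of dicts, best first, with "conf" (0 to 1); they miss things now and then, are a little off and sometimes report something else, mostly with a low value. They report only what shows in the picture. A call takes as long as a camera call.
- find_in(picture, query): "xyz" ([x, y, z] in mm, in the coordinates of the camera as it stood for that picture, good to about 4 mm: the middle of the surface that is visible of it).
- tip_of(picture, query): "xyz" ([x, y, z] in mm, in the coordinates of the camera as it stood for that picture, good to about 4 mm: a listed point, or the origin of a listed thing).
Readings, each from a call of its own:
- read_time_s(): time.
- read_joints(): joint angles.
- read_joint_vel(): joint speeds.
- read_effort(): joint torques, N m.
- read_tool_pos(): TCP position.
- read_ee_rot(): TCP orientation.
- read_contact_force(): force on the tool from outside, world axes, zero at the start.
- read_torque(): the same for the moment, N m.
- read_grip_width(): opening from 0.0 (shut) to 1.0 (fully open).
- read_grasp_force(): force on a finger pad.
Only numpy, scipy, OpenCV 4.12 (cv2) and the standard library are available. Lean on these libraries where they do the work, as an engineer would, in place of code of your own. Each camera call takes 0.05 s, during which the arm holds its last target. There are 200 camera calls.

## Task

Someone has piled the fit-up parts on the welding table. Take the stack apart from the top, one part at a time and without toppling it, and lay each part flat, the same way up as it lies now, in the middle of the plate that bears its outline: the nut on the small hexagon, the bearing on the round, the drilled block on the short rectangle and the square tube on the long one, the last two lined up with their outlines. Leave the red magnet and the spanner where they lie.

Things in the scene. Friction and masses are not known exactly. Their poses are not given: they have to be found in the camera images.
- nut: plain steel hexagon nut, 30 mm across flats (along its own x; the other flats are 60 degrees round), 35 mm across corners, 16 mm high, hole upright; starts on top of the stack, lying on the bearing; origin at the centre of its underside
- bearing: steel ball bearing, a ring 52 mm across and 15 mm high with a hole of about 16 mm; starts second from the top of the stack, lying flat on the drilled block; origin at the centre of its underside
- block: grey steel drilled block, 50 mm wide (x), 90 mm long (y), 28 mm high, about 0.5 to 0.8 kg; starts third from the top, lying along the square tube; origin at the centre of its underside
- tube: rusty square steel tube offcut, 140 mm long (x), 40 mm wide (y), 40 mm high; bottom of the stack, resting on the table; origin at the centre of its underside
- place_nut: low grey steel plate fixed on the table, 4 mm thick, with a flat black outline pad in its middle shaped as a small hexagon 30 mm across flats; origin at the centre of its underside (table level), so things set on it stand 4 mm above the table; may lie at any of five spots and be turned; plate 76 x 76 mm; the nut's place
- place_bearing: low grey steel plate fixed on the table, 4 mm thick, with a flat black outline pad in its middle shaped as a round disc 52 mm across with a small grey dot; origin at the centre of its underside (table level), so things set on it stand 4 mm above the table; may lie at any of five spots and be turned; plate 86 x 86 mm; the bearing's place
- place_block: low grey steel plate fixed on the table, 4 mm thick, with a flat black outline pad in its middle shaped as a rectangle 50 x 90 mm; origin at the centre of its underside (table level), so things set on it stand 4 mm above the table; may lie at any of five spots and be turned; plate 114 mm (x) x 74 mm (y), the outline's long side along the plate's x; the drilled block's place
- place_tube: low grey steel plate fixed on the table, 4 mm thick, with a flat black outline pad in its middle shaped as a long rectangle 140 x 40 mm; origin at the centre of its underside (table level), so things set on it stand 4 mm above the table; may lie at any of five spots and be turned; plate 164 mm (x) x 64 mm (y), the outline's long side along the plate's x; the square tube's place
- spanner: thin steel spanner, 182 mm long (y), 27 mm wide, 8 mm thick, lying loose on the table grating among the plates; not part of the job, leave it where it is; origin at the centre of its underside
- magnet: red arrow-shaped (triangular) welding magnet, 85 x 85 x 16 mm, lying loose on the table among the plates; not part of the job, leave it where it is; origin at the centre of its underside

How it is judged:
By the outcome, as a careful person would: the job done as asked, in the order asked, and still so for the second after the job is handed in, with the robot touching nothing.
It also fails if it takes over 104 s, if anything falls off the work surface, if the arm or the gripper's body presses on something with over 40 N, if the wrist force passes 120 N, or if a joint passes its speed limit or range.

## Working session

There is one attempt and no reset: what is moved stays moved. The work goes in short steps, each a Python script; the robot and the scene stay as the last script left them, time stands still between calls to the robot, and variables do not carry over. Pictures are saved under pics/ and viewed, at most 14 in all, crops included, and the job is handed in when it is done.

```bash
mkdir -p pics
cat > h.py <<'E'
import numpy as np, cv2
from bench import *
def w(c,p): return c["R"].T@(np.array(p)-c["t"])
E
python3 - <<'E'
from h import *
import pickle
print(grip_point_offset, read_time_s(), read_ee_rot())
for n in ("top","scene"):
    c=camera(n); cv2.imwrite(f"pics/{n}0.png",c["image"]); pickle.dump(dict(c),open(n+"0.pkl","wb"))
    print(n,c["fx"],c["D"],np.round(-c["R"].T@c["t"]),np.round(c["R"],2).tolist())
    for q in "nut bearing block tube place_nut place_bearing place_block place_tube spanner magnet".split():
        print(q,[(np.round(w(c,d["xyz"])).tolist(),round(d["conf"],2)) for d in find_in(c,q)[:2]])
print(read_time_s())
E
```

```text
154.70000000000002 0.0 [ 9.81073110e-01  1.93635230e-01  2.54867602e-05 -9.74319261e-04]
top 381.26233688461303 [-0.05593083  0.          0.          0.          0.        ] [ 532.   23. 1181.] [[0.02, -1.0, -0.0], [-1.0, -0.02, -0.04], [0.04, 0.0, -1.0]]
nut []
bearing []
block [([486.0, -36.0, 67.0], 0.81)]
tube [([485.0, 6.0, 41.0], 0.76)]
place_nut [([463.0, -266.0, -1.0], 0.7)]
place_bearing [([459.0, 169.0, 8.0], 0.58)]
place_block [([662.0, 169.0, 3.0], 0.92)]
place_tube [([695.0, -54.0, 3.0], 0.76), ([486.0, -39.0, 83.0], 0.33)]
spanner [([575.0, -101.0, 8.0], 0.66), ([690.0, -57.0, 2.0], 0.59)]
magnet [([585.0, 331.0, 14.0], 0.66)]
scene 426.62469962135555 [0.0405968 0.        0.        0.        0.       ] [-182. -361.  519.] [[0.43, -0.9, -0.01], [-0.4, -0.18, -0.9], [0.81, 0.39, -0.44]]
nut [([489.0, -48.0, 93.0], 0.63)]
bearing [([481.0, -53.0, 80.0], 0.62)]
block [([467.0, -60.0, 57.0], 0.58)]
tube [([471.0, -55.0, 21.0], 0.8), ([574.0, -138.0, 7.0], 0.54)]
place_nut []
place_bearing [([457.0, 161.0, 5.0], 0.67)]
place_block [([657.0, 162.0, 5.0], 0.91), ([489.0, -48.0, 97.0], 0.45)]
place_tube [([683.0, -66.0, 4.0], 0.72)]
spanner [([573.0, -139.0, 4.0], 0.7)]
magnet [([455.0, 164.0, 3.0], 0.71), ([607.0, 303.0, 12.0], 0.61)]
1.1
```

Run:
```python
import cv2
t=cv2.imread("pics/top0.png");cv2.imwrite("pics/t1.png",cv2.resize(t,(800,600),interpolation=cv2.INTER_CUBIC))
cv2.imwrite("pics/t2.png",cv2.resize(t[150:262,190:340],(800,597),interpolation=cv2.INTER_CUBIC))
```

```text
(no output)
```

View pics/t1.png

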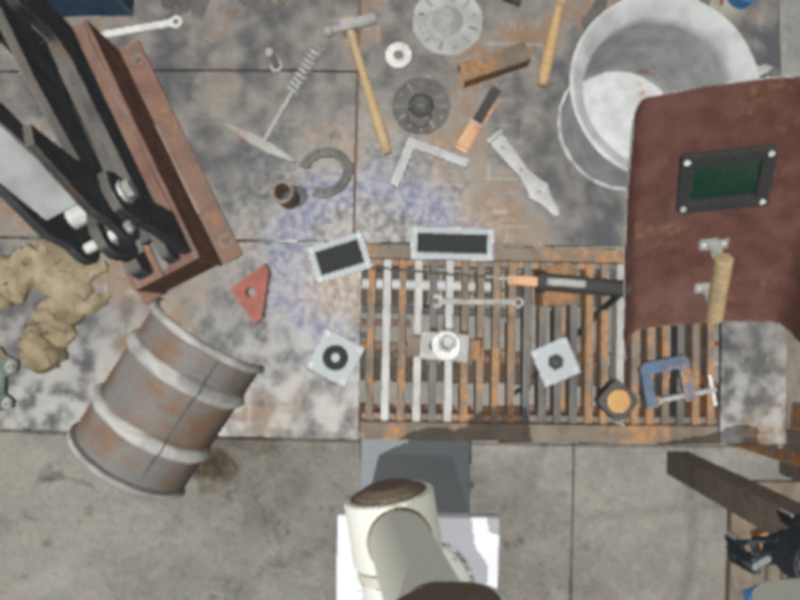

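View pics/scene0.png

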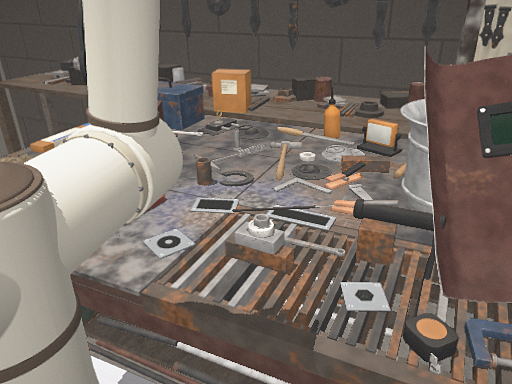

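The top view (800x600) shows the stack at (445,346) and the tube sticking out towards +x px. The plates are at (452,243) for the tube, (340,257) for the block, (335,357) for the bearing and (555,362) for the nut. The spanner is at (480,301) and the magnet at (252,292).

```bash
cat >> h.py <<'E'
def rays(c,uv):
    K=np.array([[c["fx"],0,c["cx"]],[0,c["fy"],c["cy"]],[0,0,1]])
    p=cv2.undistortPoints(np.array(uv,float).reshape(-1,1,2),K,np.array(c["D"],float)).reshape(-1,2)
    return np.c_[p,np.ones(len(p))]
def on_z(c,uv,z):
    d=rays(c,uv)@c["R"]; o=-c["R"].T@c["t"]
    return o+d*((z-o[2])/d[:,2])[:,None]
def cloud(c):
    H,W=c["range_z"].shape; v,u=np.mgrid[:H,:W]
    r=rays(c,np.c_[u.ravel(),v.ravel()])*c["range_z"].reshape(-1,1)
    return ((r-c["t"])@c["R"]).reshape(H,W,3)
def px(c,P):
    K=np.array([[c["fx"],0,c["cx"]],[0,c["fy"],c["cy"]],[0,0,1]])
    return cv2.projectPoints(np.array(P,float).reshape(-1,1,3),cv2.Rodrigues(c["R"])[0],c["t"],K,np.array(c["D"],float))[0].reshape(-1,2)
def down(yaw):  # tool pointing down, closing line (tool y) at world angle yaw
    from scipy.spatial.transform import Rotation as R
    y=np.array([np.cos(yaw),np.sin(yaw),0]); z=np.array([0,0,-1.]); 
    return R.from_matrix(np.c_[np.cross(y,z),y,z]).as_quat()
E
cat > m.py <<'E'
from h import *
import pickle
c=pickle.load(open("top0.pkl","rb"))
g=cv2.cvtColor(c["image"],cv2.COLOR_BGR2GRAY)
# pads: dark component near expected
for n,p in dict(nut=(463,-266),bearing=(459,169),block=(662,169),tube=(695,-54)).items():
    u,v=px(c,[[*p,4]])[0].astype(int); r=34
    s=g[v-r:v+r,u-r:u+r]; 
    for nm,m in (("dark",s<75),("plate",s>125)):
        k,l,st,ce=cv2.connectedComponentsWithStats(m.astype(np.uint8))
        if nm=="dark": i=min((i for i in range(1,k) if st[i,4]>30),key=lambda i:np.hypot(*(ce[i]-r)))
        else: i=max(range(1,k),key=lambda i:st[i,4])
        cs,_=cv2.findContours((l==i).astype(np.uint8),cv2.RETR_EXTERNAL,cv2.CHAIN_APPROX_NONE)
        W=on_z(c,cs[0].reshape(-1,2)+[u-r,v-r],4)[:,:2].astype(np.float32)
        b=cv2.minAreaRect(W); print(n,nm,np.round(b[0],1),np.round(b[1]),round(b[2],1), st[i,4])
X=cloud(c); 
Z=X[...,2]
for lo,hi in ((34,46),(62,74),(78,88),(92,106)):
    m=(Z>lo)&(Z<hi)&(abs(X[...,0]-480)<110)&(abs(X[...,1]+30)<110)
    P=X[m]; 
    if len(P)<5: print(lo,len(P));continue
    b=cv2.minAreaRect(P[:,:2].astype(np.float32)); print(lo,len(P),np.round(np.median(P,0),1),np.round(b[0],1),np.round(b[1]),round(b[2],1))
# obstacles
for x in range(380,800,30): print(x,[int(np.nanmax(np.where((abs(X[...,0]-x)<15)&(abs(X[...,1]-y)<15),Z,-99))) for y in range(390,-400,-30)])
E
python3 m.py
```

```text
nut dark [ 403.2 -223.5] [80.  6.] 0.8 42
nut plate [ 471.2 -249.6] [210. 102.] 21.1 1012
bearing dark [463.7 170.5] [37. 40.] 1.2 82
bearing plate [462.3 174.1] [206. 208.] 1.2 4026
block dark [661.5 167.9] [39. 79.] 19.5 321
block plate [666.8 172.8] [209. 209.] 1.2 3943
tube dark [692.3 -55.4] [ 28. 130.] 1.1 390
tube plate [699.  -51.2] [209. 209.] 1.1 3329
34 216 [486.4   6.4  39.3] [486.1 -39.2] [140.  39.] 87.7
62 304 [489.1 -36.6  67.6] [489.4 -39.4] [90. 50.] 86.9
78 154 [489.8 -41.4  82.1] [492.2 -41.7] [49. 49.] 45.9
92 57 [495.5 -40.8  98.5] [495.6 -41.6] [29. 29.] 12.9
380 [107, 85, 4, 4, 5, 2, 4, 5, 4, 5, 2, 4, 4, 2, 2, 1, 2, 4, 4, 5, 2, 5, 4, 3, 33, 38, 39]
410 [115, 90, 58, 5, 3, 6, 4, 8, 9, 3, 3, 4, 3, 4, 3, 3, 3, 2, 2, 3, 3, 7, 6, 3, 34, 38, 40]
440 [113, 105, 92, 25, 7, 5, 11, 8, 10, 5, 4, 4, 2, 6, 3, 2, 3, 3, 3, 3, 2, 10, 9, 10, 4, 31, 35]
470 [129, 116, 95, 5, 4, 4, 8, 8, 12, 8, 3, 3, 42, 72, 102, 100, 70, 41, 2, 3, 7, 9, 8, 7, 4, 3, 51]
500 [130, 2, 4, 4, 4, 5, 8, 9, 7, 5, 3, 2, 45, 71, 103, 101, 72, 42, 4, 2, 3, 7, 9, 4, 2, 82, 71]
530 [4, 6, 20, 3, 3, 5, 5, 9,
[... 188 characters left out ...]
, 4, 3, 5, 6, 4, 3, 3, 4, 2, 3, 11, 11, 11, 12, 14, 90, 115, 116, 131, 121, 175, 155, 91]
620 [2, 18, 23, 19, 5, 5, 9, 9, 8, 4, 2, 29, 40, 51, 57, 68, 79, 87, 105, 111, 121, 128, 134, 121, 202, 163, 110]
650 [137, 11, 18, 17, 3, 4, 9, 10, 9, 9, 23, 32, 35, 7, 8, 8, 8, 8, 2, 3, 77, 79, 79, 75, 226, 170, 132]
680 [21, 13, 6, 4, 4, 6, 9, 10, 10, 9, 3, 5, 10, 11, 9, 9, 9, 13, 5, 5, 4, 4, 5, 266, 242, 184, 166]
710 [18, 4, 4, 8, 5, 7, 5, 5, 8, 9, 3, 4, 9, 8, 9, 9, 10, 9, 4, 4, 6, 4, 5, 300, 250, 206, 197]
740 [16, 4, 4, 5, 48, 4, 4, 3, 4, 5, 4, 4, 6, 5, 4, 5, 5, 6, 3, 3, 5, 5, 6, 335, 267, 229, 229]
770 [4, 4, 4, 73, 73, 74, 9, 9, 3, 3, 5, 4, 8, 5, 4, 5, 5, 4, 4, 5, 6, 8, 374, 346, 279, 263, 272]
```

View pics/t2.png

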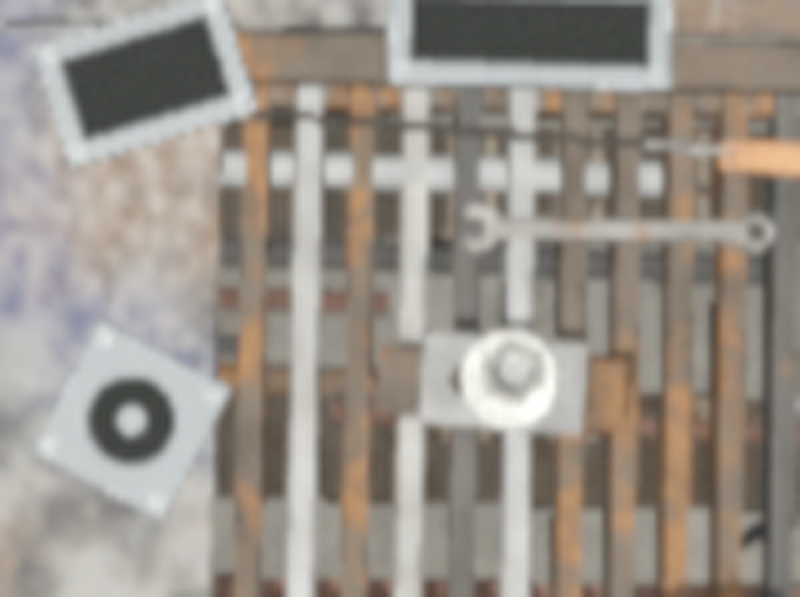

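The crop shows the nut at (515,368) and the bearing at (508,380), near the middle of the block (505,383). The tube lies below it along world y, and the torch wire runs at about crop y=130. Next I'll measure the nut's yaw, the plates and the torch more closely.

```bash
cat > m2.py <<'E'
from h import *
import pickle
from scipy.ndimage import map_coordinates
c=pickle.load(open("top0.pkl","rb")); s=pickle.load(open("scene0.pkl","rb"))
# rectified world-plane views at z=4, 0.5 mm/px ; x up, y left
def ortho(c,x,y,z,h,mm=.5):
    n=int(2*h/mm); i=np.arange(n)*mm-h
    yy,xx=np.meshgrid(y-i,x-i); uv=px(c,np.c_[xx.ravel(),yy.ravel(),np.full(n*n,z)]).astype(np.float32)
    return cv2.remap(c["image"],uv[:,0].reshape(n,n),uv[:,1].reshape(n,n),cv2.INTER_CUBIC)
def poly(a,b,k):
    return None
spec=dict(nut=(467,-266,76,76),bearing=(461,170,86,86),block=(662,168,114,74),tube=(692,-55,164,64))
for n,(x,y,L,W) in spec.items():
    g=cv2.cvtColor(ortho(c,x,y,4,100),cv2.COLOR_BGR2GRAY)
    m=(g<85).astype(np.uint8); m=cv2.morphologyEx(m,cv2.MORPH_OPEN,np.ones((9,9)))
    k,l,st,ce=cv2.connectedComponentsWithStats(m)
    i=min(range(1,k),key=lambda i:np.hypot(*(ce[i]-200)))
    cs,_=cv2.findContours((l==i).astype(np.uint8),0,1); P=cs[0].reshape(-1,2)*.5-100
    b=cv2.minAreaRect(np.c_[x-P[:,1],y-P[:,0]].astype(np.float32)); print(n,np.round(b[0],1),np.round(b[1],1),round(b[2],1),end=' ')
    d=ce[i]*.5-100; print("centroid",np.round([x-d[1],y-d[0]],1))
X=cloud(c);Z=X[...,2]
for nm,lo,hi,z in (("nut",91,106,99),("bearing",77,106,83)):
    m=(Z>lo)&(Z<hi)&(abs(X[...,0]-490)<40)&(abs(X[...,1]+41)<40)
    print(nm,"centroid",np.round(X[m].mean(0),1),m.sum())
nn=(abs(X[...,0]-495)<30)&(abs(X[...,1]+41.5)<30); P=X[nn]; lab=(P[:,2]>91)
best=[]
for yaw in range(0,60,3):
  n=np.deg2rad(yaw+np.arange(6)*60); N=np.c_[np.cos(n),np.sin(n)]
  for dx in np.arange(-4,4.1,.5):
    for dy in np.arange(-4,4.1,.5):
      ins=((P[:,:2]-[495.5+dx,-41.5+dy])@N.T).max(1)-15
      best.append((np.sum(np.abs(ins)*(lab!=(ins<0))),yaw,495.5+dx,-41.5+dy))
best=np.array(best)
for yaw in range(0,60,3): b=best[best[:,1]==yaw]; print(b[b[:,0].argmin()].round(1),end=' ')
print()
m=(Z>15)&(X[...,0]>560)&(X[...,0]<680)&(Z<1000)
for y in range(80,-200,-20):
    q=X[m&(abs(X[...,1]-y)<10)]; print(y,q[:,0].min().round() if len(q) else None,q[:,0].max().round() if len(q) else None,q[:,2].max().round() if len(q) else None)
u,v=px(s,[[495,-42,99]])[0].astype(int)
a=cv2.resize(s["image"][v-22:v+23,u-30:u+30],(400,300),interpolation=cv2.INTER_CUBIC)
b=cv2.resize(ortho(c,495,-42,99,25),(300,300),interpolation=cv2.INTER_CUBIC)
e=cv2.resize(ortho(c,465,-266,4,50),(300,300))
f=cv2.resize(s["image"][190:290,200:400],(500,250),interpolation=cv2.INTER_CUBIC)
o=np.zeros((600,800,3),np.uint8); o[:300,:400]=a; o[:300,450:750]=b; o[300:,500:800]=e; o[310:560,:500]=f
cv2.imwrite("pics/n1.png",o)
E
python3 m2.py
```

```text
nut [ 466.2 -316.3] [26.7  5.9] 3.1 centroid [ 466.9 -316.6]
bearing [462.2 171.5] [43.  41.5] 90.0 centroid [462.5 171.6]
block [661.4 167.8] [41.8 82.9] 18.6 centroid [661.2 168. ]
tube [692.9 -55.2] [131.8  31.3] 89.5 centroid [693.  -55.3]
nut centroid [495.1 -41.7  98.6] 57
bearing centroid [492.5 -41.2  86.4] 219
[336.8   0.  495.5 -41. ] [338.7   3.  495.5 -41.5] [339.3   6.  495.5 -41.5] [339.4   9.  495.  -40. ] [338.5  12.  495.  -40. ] [336.6  15.  495.  -40. ] [335.  18. 495. -40.] [334.3  21.  494.5 -40.5] [333.4  24.  494.5 -41. ] [331.4  27.  494.5 -40.5] [329.5  30.  494.5 -40.5] [328.5  33.  494.  -40.5] [327.5  36.  494.  -41. ] [327.5  39.  494.5 -41. ] [327.6  42.  495.  -41.5] [328.2  45.  494.5 -41. ] [329.8  48.  494.5 -41. ] [331.6  51.  494.5 -40.5] [333.4  54.  494.5 -41. ] [335.3  57.  495.  -41. ] 
80 637.0 640.0 24.0
60 634.0 637.0 30.0
40 631.0 637.0 36.0
20 630.0 634.0 44.0
0 627.0 634.0 49.0
-20 627.0 630.0 55.0
-40 624.0 630.0 61.0
-60 624.0 627.0 68.0
-80 621.0 627.0 71.0
-100 620.0 624.0 80.0
-120 618.0 624.0 83.0
-140 618.0 621.0 89.0
-160 606.0 621.0 108.0
-180 605.0 620.0 111.0
```

View pics/n1.png

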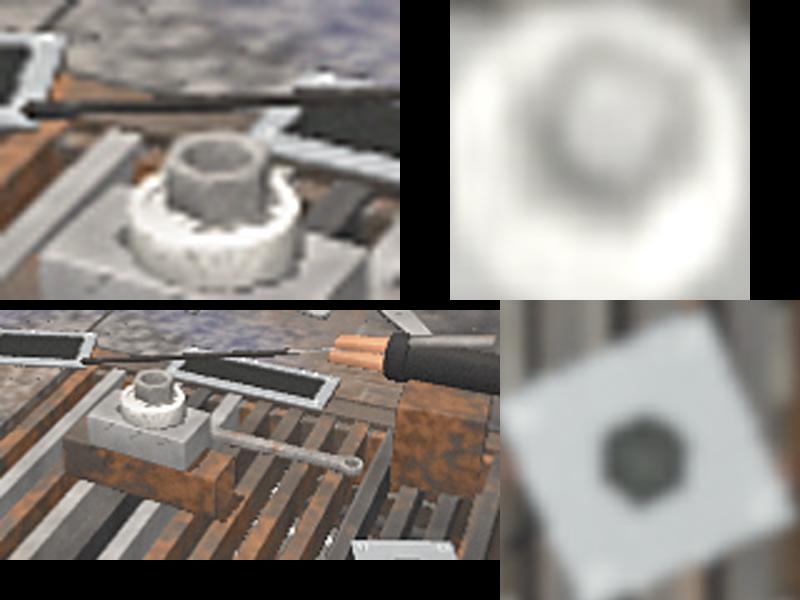

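The bottom-right crop shows the hexagon pad at (643,459), which puts it near world (462,-264) with the plate turned about 24°. The top-left crop shows the nut's rim centred at (218,157). I'll cross-check that from the scene camera, then pick the nut.

```bash
cat >> h.py <<'E'
def best(x,y,z,yaws):
    q0=np.array(read_joints()); o=None
    for a in yaws:
        j=ik([x,y,z],down(a))
        if j is not None:
            s=abs(np.array(j)-q0).max()
            if o is None or s<o[0]: o=(s,a)
    return o[1]
def yaws(deg,sym=180): return [np.deg2rad(deg+k*sym) for k in range(-720//sym,720//sym) if abs(deg+k*sym)<=300]
def pick(x,y,z,deg,sym=180,force=50,up=355):
    a=best(x,y,up,yaws(deg,sym)); Q=down(a); movep([x,y,up],Q); move_l([x,y,z],v=120)
    close(force); pause(.2); print("grip",round(read_grip_width(),3),round(read_grasp_force(),1),"yaw",np.rad2deg(a).round(1),"F",np.round(read_contact_force(),1))
    move_l([x,y,up],v=130); print("held",round(read_grip_width(),3),"F",np.round(read_contact_force(),1),"t",read_time_s())
def place(x,y,z,deg,sym=180,up=355):
    a=best(x,y,up,yaws(deg,sym)); movep([x,y,up],down(a)); move_l([x,y,z+40],v=170); move_l([x,y,z],v=50)
    print("F",np.round(read_contact_force(),1)); let_go(); pause(.15); move_l([x,y,up],v=200); print("placed yaw",np.rad2deg(a).round(1),"t",read_time_s())
E
python3 - <<'E'
from h import *
import pickle
s=pickle.load(open("scene0.pkl","rb"))
u,v=px(s,[[495,-42,99]])[0].astype(int)
print("nut scene",on_z(s,[[u-30+218/6.667-.4,v-22+157/6.667-.4]],99).round(1))
pick(495.5,-42,257.5,-21,60)
c=camera("scene");cv2.imwrite("pics/s1.png",c["image"])
E
```

```text
nut scene [[492.8 -46.4  99. ]]
grip 0.333 50.0 yaw -21.0 F [-0.8  0.4  4.5]
held 0.339 F [ 0.3  0.4 -0.3] t 5.75
```

View pics/s1.png

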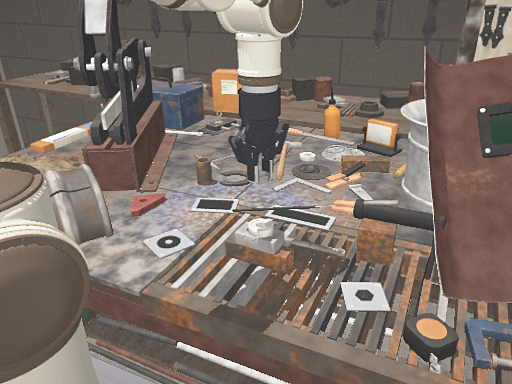

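The gripper is at (262,150) with something between its fingers, and the bearing is still on the block at (262,228). I'll zoom in on both.

Run:
```python
from h import *
i=cv2.imread("pics/s1.png"); cv2.imwrite("pics/s2.png",cv2.resize(i[130:280,210:310],(400,600),interpolation=cv2.INTER_CUBIC))
```

```text
(no output)
```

View pics/s2.png

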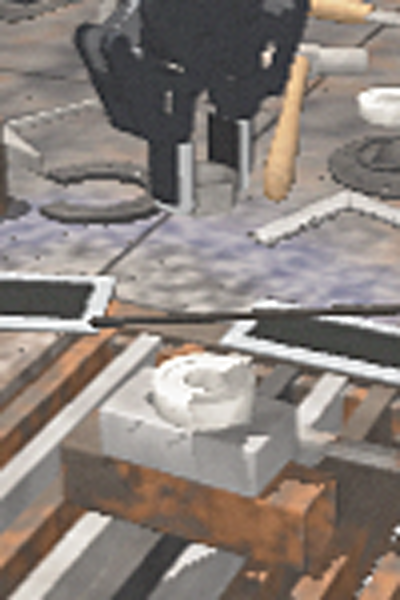

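The nut is held level between the pads at (215,185), and the bearing lies flat on the block. Next: place the nut, then pick the bearing, re-measuring it from depth on the way.

```bash
cat >> h.py <<'E'
def layer(c,x,y,z,tol=6,r=75):
    X=cloud(c); m=(abs(X[...,2]-z)<tol)&(abs(X[...,0]-x)<r)&(abs(X[...,1]-y)<r)
    P=X[m]; b=cv2.minAreaRect(P[:,:2].astype(np.float32)); print("z%d"%z,len(P),"mean",P.mean(0).round(1),"box",np.round(b[0],1),np.round(b[1],1),round(b[2],1)); return P
E
python3 - <<'E'
from h import *
place(462,-263.7,179.2,23.7,60)
c=camera("top"); layer(c,462,-264,20,5,35); layer(c,492,-41,83,5,40); layer(c,489,-40,68,5,60); layer(c,487,-40,40,5,80)
cv2.imwrite("pics/t3.png",np.hstack([cv2.resize(c["image"][v-25:v+25,u-25:u+25],(390,390),interpolation=cv2.INTER_CUBIC) for u,v in px(c,[[462,-264,10],[490,-41,80]]).astype(int)]))
E
```

```text
F [-1.2  0.9  0.7]
placed yaw -36.3 t 10.3667
z20 46 mean [ 462.6 -264.6   19.8] box [ 463.2 -263.9] [30.7 28.2] 0.2
z83 203 mean [492.8 -41.5  81.9] box [492.1 -41.7] [49.1 48.9] 46.2
z68 309 mean [488.3 -38.4  67.7] box [489.1 -39.5] [89.6 49.8] 87.2
z40 210 mean [486.3 -35.5  39.5] box [486.1 -39.5] [140.2  39.2] 87.7
```

View pics/t3.png

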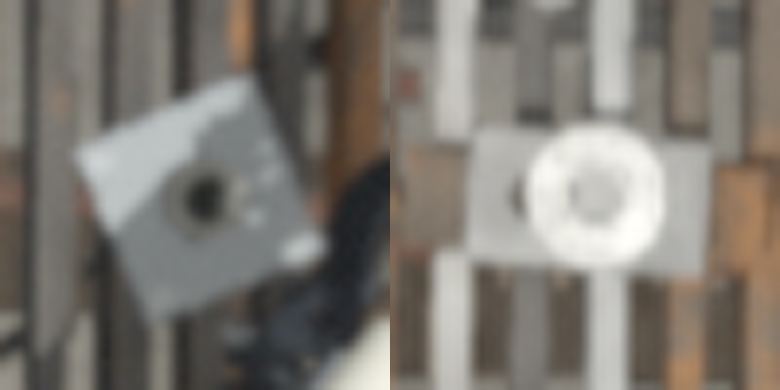

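The nut is in the middle of its hexagon, at (205,200) on a plate centred near (200,200). Depth puts it at (463,-264) with its top at z=20. The bearing is flat at (492.6,-41.6), so I'll do that next.

Run:
```python
from h import *
pick(492.6,-41.6,241,87,90,60)
place(462.3,171.5,178,87,90)
c=camera("top"); layer(c,462,171,19,5,45); layer(c,489,-40,68,5,60); layer(c,487,-40,40,5,80)
cv2.imwrite("pics/t4.png",np.hstack([cv2.resize(c["image"][v-25:v+25,u-25:u+25],(390,390),interpolation=cv2.INTER_CUBIC) for u,v in px(c,[[462,171,10],[490,-41,70]]).astype(int)]))
```

```text
grip 0.572 62.7 yaw -3.0 F [-0.9  0.4  6.1]
held 0.575 F [ 0.7 -0.3 -1. ] t 14.0833
F [-4.6 -1.5  7.7]
placed yaw -3.0 t 18.5
z19 84 mean [467.3 158.4  18.1] box [467.2 158. ] [49.2 22.1] 24.2
z68 475 mean [489.5 -40.3  67.5] box [489.4 -39.4] [89.6 49.9] 86.6
z40 236 mean [486.5 -35.7  39.5] box [486.1 -39.6] [140.3  39.1] 87.5
```

View pics/t4.png

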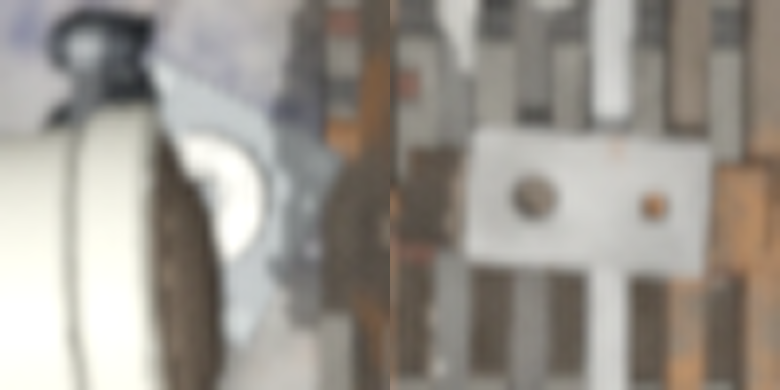

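The arm hides part of the bearing at (210,195), so I'll check it after the next move. The block is at (489.5,-39.6), flat and not moved.

Run:
```python
from h import *
pick(489.4,-39.6,214,-3.2,180,90)
c=camera("top")
P=layer(c,462,171,19,5,45)
cv2.imwrite("pics/t5.png",np.hstack([cv2.resize(c["image"][v-25:v+25,u-25:u+25],(390,390),interpolation=cv2.INTER_CUBIC) for u,v in px(c,[[462,171,10],[490,-41,70]]).astype(int)]))
place(661.4,168,179,19,180)
c=camera("top"); layer(c,661,168,32,5,60); layer(c,487,-40,40,5,80)
```

```text
grip 0.569 94.9 yaw -3.2 F [-1.3  0.7  5.6]
held 0.568 F [-0.1  0.2 -7.4] t 22.6
z19 180 mean [461.7 171.3  18. ] box [461.6 170.5] [48.6 49.4] 0.8
F [-0.2 -0.4 -4. ]
placed yaw 19.0 t 27.2417
z32 191 mean [667.6 144.3  31.9] box [661.6 167.6] [49.2 89.3] 20.1
z40 613 mean [486.3 -39.7  39.6] box [486.3 -39.5] [140.2  39.9] 87.4
```

View pics/t5.png

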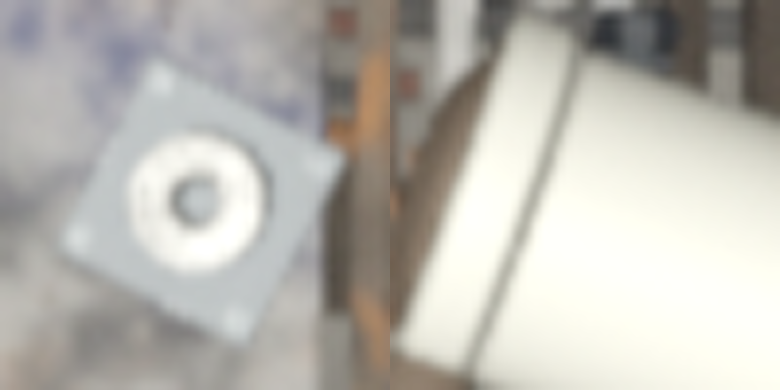

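The bearing is centred on its round at (197,200). The block matches its outline to within about 1 mm and 1°. Last is the tube.

Run:
```python
from h import *
import pickle
exec(open("m2.py").read().split("def poly")[0])
a=[]
for n,x,y in (("tube",693,-55),("block",661,168)):
    g=cv2.cvtColor(ortho(c,x,y,4,80),cv2.COLOR_BGR2GRAY); m=cv2.morphologyEx((g<85).astype(np.uint8),cv2.MORPH_OPEN,np.ones((9,9)))
    k,l,st,ce=cv2.connectedComponentsWithStats(m); i=l[160,160]; M=cv2.moments((l==i).astype(np.uint8),True)
    # image col=-y, row=-x
    t=.5*np.arctan2(2*M["mu11"],M["mu20"]-M["mu02"]); d=np.array([-np.sin(t),-np.cos(t)])
    s=(np.rad2deg(np.arctan2(d[1],d[0]))+90+90)%180-90; print(n,"short axis",s.round(2)); a.append(s)
pick(486.3,-39.5,184,-2.6,180,90)
place(692.9,-55.3,189,a[0] if abs(a[0])<4 else 0.3,180)
movep([400,-330,380],read_ee_rot())
c=camera("top"); cv2.imwrite("pics/t6.png",cv2.resize(c["image"][130:270,140:400],(800,431),interpolation=cv2.INTER_CUBIC))
for p in ((463,-264,20,5,35),(462,171,19,5,45),(661,168,32,5,60),(693,-55,44,5,85)): layer(c,*p)
for q in("spanner","magnet"): print(q,[w(c,d["xyz"]).round() for d in find_in(c,q)[:1]])
```

```text
tube short axis -0.52
block short axis 18.46
grip 0.447 92.3 yaw -2.6 F [-0.  -0.5  5.1]
held 0.45 F [-0.2  0.8 -3.2] t 32.0833
F [-0.2 -0.1 -4.1]
placed yaw -0.5 t 36.425
z20 49 mean [ 462.  -264.4   19.1] box [ 462.2 -265.1] [28.3 30.8] 20.2
z19 175 mean [462.1 171.1  17.8] box [461.4 170.4] [49.  49.1] 0.9
z32 433 mean [662.6 167.4  31.8] box [662.6 168. ] [50.6 89.4] 19.3
z44 623 mean [690.9 -53.7  43.9] box [670.5 -53.3] [ 85.2 144.5] 1.0
spanner [array([ 577., -103.,    5.])]
magnet [array([689., -53.,  48.])]
```

View pics/t6.png

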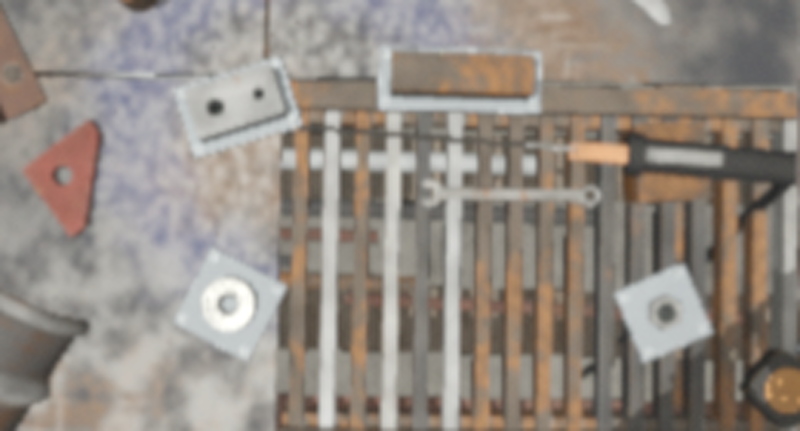

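All four parts lie on their plates: nut (665,312), bearing (228,303), block (240,105) and tube (462,75). The spanner (510,192) and the magnet (65,178) haven't moved. I'll re-measure the tube without the wire points, then hand in.

Run:
```python
from h import *
P=layer(camera("top"),743,-55,44,5,90); P=P[P[:,0]>660]
b=cv2.minAreaRect(P[:,:2].astype(np.float32)); print(b)
if np.hypot(b[0][0]-692.9,b[0][1]+55.3)<4: print(sign_off(),read_time_s())
```

```text
z44 600 mean [693.2 -56.   43.6] box [693.4 -55.9] [ 40.  138.6] 0.7
((693.398681640625, -55.879173278808594), (39.956504821777344, 138.64569091796875), 0.7478463649749756)
the job is handed in; nothing more can be done
the job is handed in; nothing more can be done
```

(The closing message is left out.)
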